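Put the feeding kit back on the tank-side carousel

ROBOT

A 6-joint arm with a two-finger parallel gripper is mounted at the origin on the work surface. World frame = base frame: x ahead of the robot, y to its left, z up, the work surface at z = 0. Lengths are in m, angles in rad, forces in N, time in s.
With the tool pointing down it reaches from about 0.275 to 1 m from the base axis. Payload 8.4 kg.
Tool frame: the origin (TCP) lies on the centre line of the jaws, within the pads' length; the fingertips stand 17 mm ahead of it and the grasp point (between the pads) lies 2 mm behind it (bot.tcp_to_tips is the z of the fingertips in the tool frame, in m); z points along the fingers, y is the line along which they close (so a half turn about z gives the same grasp; the last joint's range is limited). The gripper opens to 85 mm and grips with 20 to 120 N. Pads are 22 mm wide; open, the fingers measure 114 mm over their backs; the gripper's body (76 mm by 85 mm) begins 54 mm behind the grasp point. The pads swing forward as they close: fully open they stand 13 mm farther back than shut.
Start: joints at [-1.213, 0.353, 1.633, -0, 1.155, -0.002], TCP at [0.22, -0.585, 0.248] pointing down, gripper open.
Joint ranges: [-2.63, 2.63], [-0.92, 2.1], [0.06, 2.66], [-1.3, 4.44], [0, 2.69], [-3.02, 3.02]. Speed limits (rad/s): [2.22, 2.22, 2.79, 3.14, 3.14, 3.14].

INTERFACE

Orientations are given as a unit quaternion [x, y, z, w].
In Python, from workcell import bot, hand, kinematics, get_obs, vision, hand_in gives the robot as it stands. The module is installed in compiled form; this text tells all that it offers. Calls block until the motion is done:
- bot.reach(position, orientation): joint-space move of the TCP to a pose.
- bot.servo_line(position, ori=None, velocity=0.15): straight line of the TCP; ori=None keeps the orientation; velocity is the mean speed in m/s.
- bot.goto_joints(angles): joint-space move.
- hand.move_gripper(opening, strength=None): finger opening in m; strength is the grip in N (None keeps the last); returns when the fingers have stopped.
- bot.dwell(seconds).
- kinematics.solve_ik(position, orientation): joint angles nearest the present ones, or None.
- get_obs(): the state.
- vision.read_camera(name): name is "side" or "top"; returns a dict with "frame" (480x640x3 uint8, red, green, blue), "intrinsics" (3x3 intrinsics, pixels), "view" (4x4, takes a point from world to camera coordinates). Camera axes: x right, y down, z forward; pixel columns grow to the right and rows downward; lengths in m; the calibration is good to about 2 mm. A picture is of the moment at which its call begins. There is no depth.
A pose or a line that the arm cannot do raises bot.IKError and nothing moves.
- hand_in(): hands the job in; it is judged then, once.
The state is a dict: "time_s": time; "joint_pos": joint angles; "joint_vel": joint speeds; "joint_efforts": joint torques, N m; "position": TCP position; "orientation": TCP orientation; "wrist_force": force on the tool from outside, world axes, zero at the start; "ft_torque": the same for the moment, N m; "gripper_width": finger opening in m; "grip_force": force on a finger pad.
Only numpy, scipy, OpenCV 4.12 (cv2) and the standard library are available. Lean on these libraries where they do the work, as an engineer would, in place of code of your own. Each camera call takes 0.05 s, during which the arm holds its last target. There are 200 camera calls.

TASK

Put the feeding kit away on the carousel. Turn the carousel until its one free hook points squarely to the front edge of the bamboo board, then hang the tweezers from that hook by their eye, and stand the orange-capped vial in the tray's empty seat, leaving that hook at the front. Set both down without dropping them, and leave everything else hanging or standing where it belongs.

Things in the scene. Friction and masses are not known exactly. Their poses are not given: they have to be found in the camera images.
- board: fixed pale bamboo board, 340 x 700 x 12 mm, under everything; z up, its -x axis points out of its front long edge (the edge nearest the robot); origin on the table surface, 170 mm behind that front edge, midway along it. The carousel's axis stands 60 mm from the origin along the board's +x
- front_point (a point): point on the top of the board straight in front (board -x) of the carousel's axis, at the hooks' radius of 115 mm: the free hook's seat is above it when that hook points squarely to the front
- carousel: tool carousel; this is its fixed foot, 170 mm across, 12 mm high; origin on the axis at the board's top, z up. On its post turns a round pale wooden tray, 212 mm across, underside 230 mm and floor 238 mm above the board, with a 12 mm wire rail, a knob in the middle, three white vial seats on top and four hooks under its edge, 90 degrees apart. Three hooks hold a tool, one is free
- rotor (a joint): turn of the tray with its hooks about the upright axis, rad, positive anticlockwise seen from above, 0 at the start; turns endlessly, light friction of 0.06 N m, stays where it is left; no catch
- knob (a point): middle of the carousel's dark wooden turning knob, on the axis: a round knob 40 mm across and 38 mm high, on a 38 mm stem, this point 57 mm above the tray's floor (half-way up the knob). Turning the knob turns tray and hooks together
- free_hook (a point): seat of the free hook: top of its level run, 185 mm above the board, 115 mm from the axis; the hook points from the axis to here. Flat strip 8 mm wide, 4 mm thick, level for 11 mm to either side of this point: inwards the stem rises to the tray, outwards the orange tip turns up. The tray's edge is above its stem, so a gripper must lean back from the front, not come from straight above
- hook_tip (a point): top of the free hook's upturned orange tip, 15 mm above the seat, 16 mm further out than the seat point; the tip's outer face is 3 mm further out still. The tray's underside is 45 mm above the seat
- empty_seat (a point): floor centre of the empty vial seat on the tray: white upright ring, bore 45 mm, wall 3 mm, 16 mm high, 78 mm from the axis, 60 degrees clockwise (seen from above) from the free hook; it turns with the tray
- tweezers: aluminium feeding tweezers, 162 mm long, 60 g, locked rigid by a round brass slide collar, 20 mm across, from z = 70 to 100 mm: grip them there. They stand upright in the middle slot of a wooden block; origin at the tips, z along the length to the eye. Blades 16 mm wide (y) at most; from z = 118 mm the flat hanging eye, 40 mm wide (y), 5 mm thick (x), with a hole 26 mm wide, 30 mm high along x
- tweezers_eye (a point): middle of the top edge of the hole in the tweezers' eye (156 mm from the tips), which rests on a hook's seat when hung; 6 mm of metal above it
- stand: fixed wooden block with three slots, 56 (x) x 90 (y) x 50 mm, origin under its centre; its middle slot is 45 mm deep and holds the tweezers with their wide side along the block's y; lift them at least 50 mm to draw them out
- vial_orange: white vial with an orange ribbed twist cap, upright, 36 mm across, 75 mm high (cap from 57 mm up), 60 g; origin at the centre of its underside
- vial_green: green-capped vial of the same size, loose in a seat of the tray; leave it standing
- vial_blue: blue-capped vial of the same size, loose in a seat of the tray; leave it standing
- feeding_ring: clear acrylic feeding ring, 84 mm across, hole 64 mm, hanging loose on a hook; origin at its centre, x along the ring's axis
- scoop: steel sand scoop, 147 mm long, hanging loose on a hook; origin at the top edge of the hole in its eye
- scraper: blue scraper, 153 mm long, hanging loose on a hook; origin at the top edge of the hole in its eye
- hide: white ceramic hide shaped like a piece of cholla wood, 130 mm long, 70 mm high, lying on the board; origin under its centre; leave it
- dish: terracotta feeding dish, 90 mm across, 28 mm high, on the board; origin under its centre; leave it
Not all that is in view belongs to the job. What is shaped like the vial_orange but red is not meant.

How it is judged:
On the way, in this order (a step that is already met when the one before it is completed fails the run):
1. the free hook is turned to the front of the board (horizontal distance between free_hook and front_point below 0.03 m and velocity of joint rotor between -0.15 and 0.15 rad/s), for 0.2 s.
2. the tweezers hang by their eye from that hook (horizontal distance between tweezers_eye and free_hook below 0.014 m and z of tweezers_eye in the frame of free_hook between -0.005 and 0.005 m and contact force between tweezers and carousel above 0.1 N and contact force between tweezers and the fingers below 0.05 N), for 0.2 s.
At the end, for the whole second after the job is handed in: Free hook within 30 mm (15 deg) of front; tweezers hang still on it (hole top within 5 mm in height, 14 mm sideways of the seat, tilt < 0.25 rad); orange vial in the empty seat (7 mm of centre, 4 mm in height, tilt < 0.1 rad); other tools still hang, other vials still stand in the tray (horizontal distance between free_hook and front_point below 0.03 m and horizontal distance between tweezers_eye and free_hook below 0.014 m and z of tweezers_eye in the frame of free_hook between -0.005 and 0.005 m and angle between tweezers's own z axis and vertical below 0.25 rad and linear speed of tweezers below 0.08 m/s and horizontal distance between vial_orange and empty_seat below 0.007 m and z of vial_orange in the frame of empty_seat between -0.004 and 0.004 m and angle between vial_orange's own z axis and vertical below 0.1 rad and linear speed of vial_orange below 0.03 m/s and height (world z) of feeding_ring above 0.145 m and height (world z) of each of scoop, scraper above 0.18 m and height (world z) of each of vial_green, vial_blue above 0.24 m); the robot touches nothing.
It fails at once if a hung tool is knocked off its hook (height (world z) of feeding_ring below 0.12 m or height (world z) of any of scoop, scraper below 0.16 m).
It fails at once if a vial on the tray is tipped or knocked out of its seat (angle between any of vial_green, vial_blue's own z axis and vertical above 0.5 rad or height (world z) of any of vial_green, vial_blue below 0.22 m).
It fails at once if the hide or the dish is moved more than 30 mm (distance of any of hide, dish from where it was at the start of the episode above 0.03 m).
It fails at once if the orange vial is dropped: falling freely, as after a drop of some 20 mm (linear speed of vial_orange above 0.65 m/s and contact force between vial_orange and anything else below 0.01 N).
It fails at once if the tweezers are dropped: falling freely, as after a drop of some 20 mm (linear speed of tweezers above 0.65 m/s and contact force between tweezers and anything else below 0.01 N).
It also fails if it takes over 72 s, if anything falls off the work surface, if the arm or the gripper's body presses on something with over 40 N, if the wrist force passes 120 N, or if a joint passes its speed limit or range.

## Working session

There is one attempt and no reset: what is moved stays moved. The work goes in short steps, each a Python script; the robot and the scene stay as the last script left them, time stands still between calls to the robot, and variables do not carry over. Pictures are saved under pics/ and viewed, at most 10 in all, crops included, and the job is handed in when it is done.

```bash
mkdir -p pics; python3 - <<'E'
from workcell import *
import cv2,numpy as np
for n in("side","top"):
    r=vision.read_camera(n); cv2.imwrite(f"pics/{n}0.png",r["frame"][:,:,::-1]); print(n,r["intrinsics"].round(1).tolist(),r["view"].round(4).tolist())
o=get_obs();print(o["time_s"],o["position"],o["orientation"],bot.tcp_to_tips)
E
```

```text
side [[597.2, 0.0, 318.0], [0.0, 597.2, 238.6], [0.0, 0.0, 1.0]] [[0.9697, -0.2443, -0.0008, -0.5592], [-0.1428, -0.5641, -0.8133, 0.2816], [0.1982, 0.7888, -0.5819, 1.0552], [0.0, 0.0, 0.0, 1.0]]
top [[569.7, 0.0, 318.5], [0.0, 569.7, 244.4], [0.0, 0.0, 1.0]] [[0.0013, -1.0, 0.0012, 0.0761], [-0.9907, -0.0015, -0.1357, 0.6239], [0.1357, -0.0011, -0.9907, 1.4622], [0.0, 0.0, 0.0, 1.0]]
0.1 [ 0.21989625 -0.58459377  0.24762058] [ 9.83865319e-01  1.78909517e-01 -1.07140853e-04 -6.37439310e-04] 0.017
```

View pics/side0.png

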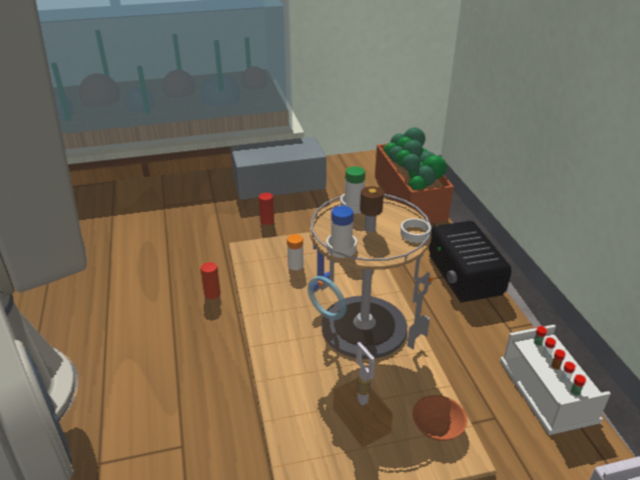

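View pics/top0.png

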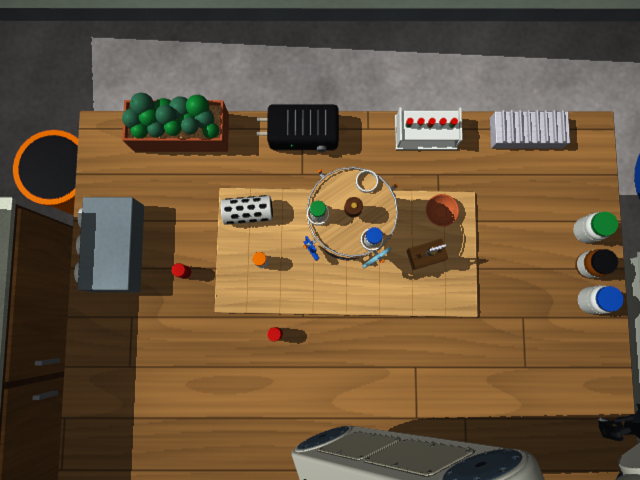

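Overview: in the top view the carousel is at about (353,207), tweezers in the block at (430,252) and the orange vial at (260,259). Zooming in for pixel detail.

```bash
python3 - <<'E'
import cv2
t=cv2.imread("pics/top0.png");s=cv2.imread("pics/side0.png")
cv2.imwrite("pics/tc.png",cv2.resize(t[155:325,210:485][:, :266],None,fx=3,fy=3,interpolation=cv2.INTER_CUBIC))
cv2.imwrite("pics/sc.png",cv2.resize(s[155:455,260:480],None,fx=2,fy=2,interpolation=cv2.INTER_CUBIC))
E
```

```text
(no output)
```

View pics/tc.png

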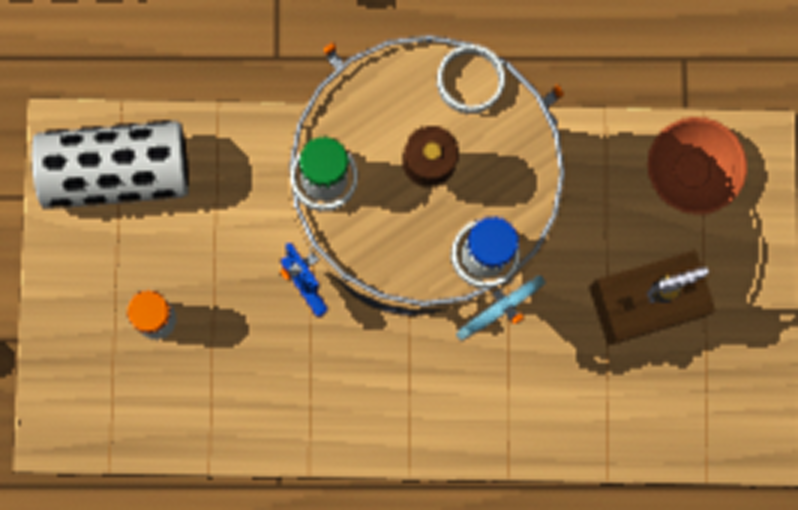

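View pics/sc.png

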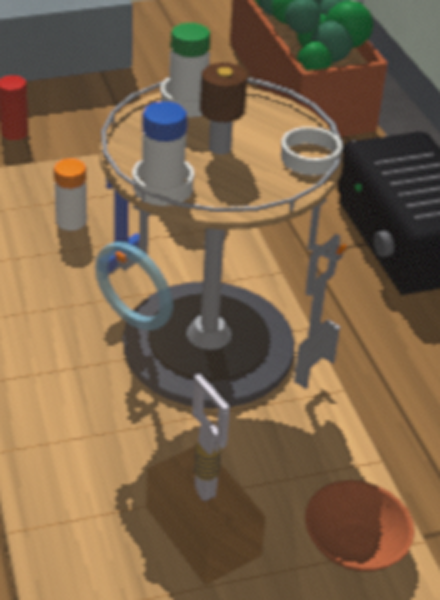

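The crops show the free hook's orange tip at tc (330,48), the other hooks at (557,93), (517,318) and (287,272), and the empty seat at (472,78). The knob is at (432,151), the orange cap at (148,311) and the eye bar at about (683,279). I'll fit these and overlay the model.

```bash
cat > h.py <<'E'
import numpy as np,cv2,json
from scipy.optimize import least_squares
from workcell import *
from scipy.spatial.transform import Rotation as R
def proj(c,P):
    P=np.atleast_2d(P); q=P@c["view"][:3,:3].T+c["view"][:3,3]; q=q@c["intrinsics"].T; return q[:,:2]/q[:,2:]
def onz(c,uv,z):
    K,V=c["intrinsics"],c["view"]; d=V[:3,:3].T@np.linalg.solve(K,[*uv,1]); C=-V[:3,:3].T@V[:3,3]; return C+d*(z-C[2])/d[2]
def tri(ct,a,cs,b):
    return least_squares(lambda p:np.r_[(proj(ct,p)-a)[0],(proj(cs,p)-b)[0]],[.6,0,.1])
def q(yaw,down):  # approach dir: horizontal heading yaw, pitched down by `down`; y horizontal
    z=np.array([np.cos(down)*np.cos(yaw),np.cos(down)*np.sin(yaw),-np.sin(down)]); y=np.array([-np.sin(yaw),np.cos(yaw),0]);
    return R.from_matrix(np.c_[np.cross(y,z),y,z]).as_quat()
E
python3 - <<'E'
from h import *
ct,cs=vision.read_camera("top"),vision.read_camera("side")
T=lambda x,y:np.array([210+x/3,155+y/3]); S=lambda x,y:np.array([260+x/2,155+y/2])
B=np.array([[.17,.35],[-.17,.35],[-.17,-.35],[.17,-.35]])
pix=np.array([[219.3,187.7],[215,311.7],[477,316.7],[477,192]])
def bp(p,P): 
    P=np.atleast_2d(P);c,s=np.cos(p[2]),np.sin(p[2]); return np.c_[P[:,:2]@np.array([[c,s],[-s,c]])+p[:2],P[:,2]]
r=least_squares(lambda p:(proj(ct,bp(p,np.c_[B,np.full(4,.012)]))-pix).ravel(),[.5,0,0])
b=r.x;print("board",b,r.fun.round(1))
ax=bp(b,[[.06,0,.012]])[0];print("axis",ax)
for n,a,s in(("knobtop",T(432,151),S(224,72)),("orange",T(148,311),S(70,168)),("eye",T(683,279),S(212,393)),("free",T(330,48),None)):
    if s is not None:
        k=tri(ct,a,cs,s);print(n,k.x.round(4),k.fun.round(1))
kn=onz(ct,T(432,151),.326);print("knob z.326",kn);print("orange z.087",onz(ct,T(148,311),.087))
for n,a in(("free",T(330,48)),("scoop",T(557,93)),("ring",T(517,318)),("scraper",T(287,272))):
    w=onz(ct,a,.212);d=w-kn;print(n,np.hypot(*d[:2]).round(4),np.degrees(np.arctan2(d[1],d[0])).round(2))
w=onz(ct,T(472,78),.265);d=w-kn;print("seat",np.hypot(*d[:2]),np.degrees(np.arctan2(d[1],d[0])))
for p in((652,297),(590,285),(700,250),(608,343),(712,295)):print("stand",onz(ct,T(*p),.062).round(4))
for c,n,o,f in((ct,"top",(400,220),8),(cs,"side",(320,320),5)):
    x0,y0=o;im=c["frame"][y0:y0+ (60 if f==8 else 90),x0:x0+(60 if f==8 else 90),::-1]
    cv2.imwrite(f"pics/z{n}.png",cv2.resize(im,None,fx=f,fy=f,interpolation=cv2.INTER_CUBIC))
a,b2=cv2.imread("pics/ztop.png"),cv2.imread("pics/zside.png")
b2=cv2.resize(b2,(320,320));a=np.vstack([a])
cv2.imwrite("pics/z.png",np.hstack([a,cv2.copyMakeBorder(b2,0,160,0,0,cv2.BORDER_CONSTANT)]))
E
```

```text
board [ 6.09966319e-01  1.76074791e-04 -1.77296861e-02] [ 0.4 -0.8 -0.7  0.5  1.3  0.5 -1.  -0.3]
axis [ 0.66995689 -0.00088765  0.012     ]
knobtop [0.6703 0.0008 0.3259] [ 0. -0. -0.  0.]
orange [0.5819 0.2283 0.0846] [ 0.  -0.4 -0.3  0. ]
eye [ 0.5986 -0.2096  0.1757] [ 0.1 -0.6 -0.4  0.1]
knob z.326 [0.67018928 0.00079953 0.326     ]
orange z.087 [0.58066989 0.22810924 0.087     ]
free 0.1295 34.36
scoop 0.1279 -56.49
ring 0.1305 -146.25
scraper 0.1289 124.33
seat 0.07752522153374761 -26.642737095102895
stand [ 0.5963 -0.2061  0.062 ]
stand [ 0.6067 -0.1525  0.062 ]
stand [ 0.6376 -0.2489  0.062 ]
stand [ 0.5562 -0.1671  0.062 ]
stand [ 0.5981 -0.2582  0.062 ]
```

View pics/z.png

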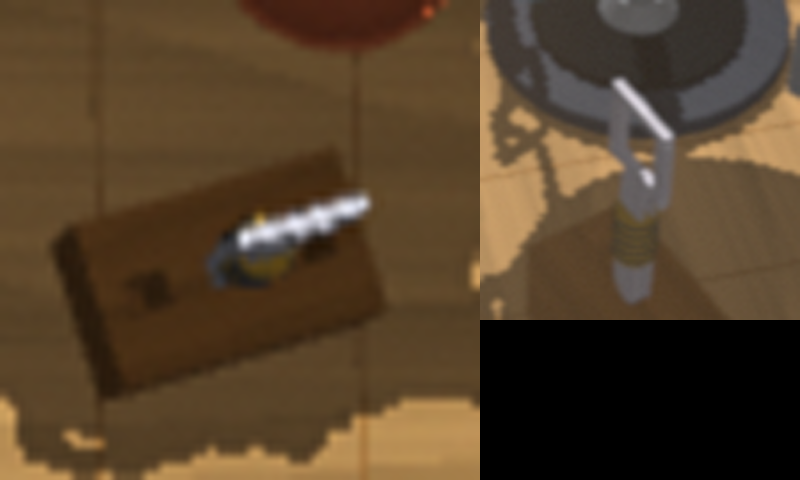

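The zoom shows the eye bar ends at z-top (240,240) and (368,200). The stand corners are at (78,228), (335,150), (385,305) and (118,392). Next I'll refine the tweezers pose and go to the knob.

```bash
cat >> h.py <<'E'
def qd(psi): # tool down, tool y along heading psi
    y=np.array([np.cos(psi),np.sin(psi),0]);z=np.array([0,0,-1.]);return R.from_matrix(np.c_[np.cross(y,z),y,z]).as_quat()
def st(m=""):
    o=get_obs();print(m,round(o["time_s"],2),o["position"].round(4),"j",np.round(o["joint_pos"],3),"F",np.round(o["wrist_force"],1),"w",round(float(o["gripper_width"]),4),"g",np.round(o["grip_force"],1));return o
E
python3 - <<'E'
from h import *
ct,cs=vision.read_camera("top"),vision.read_camera("side")
Z=lambda x,y:np.array([400+x/8,220+y/8]);S=lambda x,y:np.array([320+(x-480)/3.556,320+y/3.556])
E=[tri(ct,Z(240,240),cs,S(617,82)),tri(ct,Z(368,200),cs,S(668,135))]
for e in E:print("eye",e.x.round(4),e.fun.round(1))
e=[onz(ct,Z(*p),.179) for p in((240,240),(368,200))];m=(e[0]+e[1])/2;d=e[0]-e[1];print("eye z.179",m,np.linalg.norm(d),"yaw of y",np.degrees(np.arctan2(d[1],d[0])))
c=np.array([onz(ct,Z(*p),.062) for p in((78,228),(335,150),(385,305),(118,392))]);print("stand",c.mean(0).round(4),[np.degrees(np.arctan2(*(c[i]-c[j])[[1,0]])).round(1) for i,j in((0,1),(3,2))])
try:
    bot.reach([.670,0,.46],qd(np.radians(-56)))
except bot.IKError as x: print(x)
o=st("above")
hand.move_gripper(.065,30);st()
bot.servo_line([.670,0,.305],velocity=.12);st("at")
hand.move_gripper(.03,30);st("gripped")
E
```

```text
eye [ 0.5929 -0.1907  0.1766] [ 0.  -0.3 -0.2  0. ]
eye [ 0.6037 -0.2285  0.1801] [-0.   0.1  0.1 -0. ]
eye z.179 [ 0.59799672 -0.20942161  0.179     ] 0.04057249397055379 yaw of y 107.4290029683454
stand [ 0.5975 -0.2095  0.062 ] [np.float64(107.0), np.float64(108.1)]
above 3.01 [ 0.6699 -0.0009  0.4597] j [-0.004  0.313  1.239 -0.     1.59   0.975] F [ 0.7  0.1 -0. ] w 0.0854 g 0.0
 3.35 [ 6.7e-01 -3.0e-04  4.6e-01] j [-0.003  0.313  1.239  0.     1.59   0.975] F [0.2 0.9 0.3] w 0.0651 g 0.0
at 4.79 [0.6704 0.     0.3059] j [-0.002  0.379  1.467 -0.     1.295  0.975] F [0.9 0.5 0.4] w 0.0646 g 0.0
gripped 5.13 [0.6698 0.0007 0.3059] j [-2.000e-03  3.780e-01  1.467e+00  1.000e-03  1.296e+00  9.750e-01] F [-3.2  3.2  5.1] w 0.0391 g 31.2
```

```bash
python3 - <<'E'
from h import *
j0=np.array(get_obs()["joint_pos"])
for f in np.linspace(0,1,13)[1:]:
    j=j0.copy();j[5]-=np.radians(145)*f
    bot.goto_joints(j)
    if f<.1 or f>.99: st(f"{f:.2f}")
c=vision.read_camera("top");s=vision.read_camera("side")
a=cv2.resize(c["frame"][155:325,270:440,::-1],(400,400),interpolation=cv2.INTER_CUBIC)
b=cv2.resize(s["frame"][150:390,250:490,::-1],(400,400),interpolation=cv2.INTER_CUBIC)
cv2.imwrite("pics/turn.png",np.hstack([a,b]))
E
```

```text
0.08 5.45 [6.699e-01 5.000e-04 3.059e-01] j [-2.000e-03  3.780e-01  1.467e+00  1.000e-03  1.296e+00  7.680e-01] F [ 0.6 -0.4 -0. ] w 0.0393 g 31.2
1.00 8.93 [0.6721 0.0014 0.306 ] j [-1.000e-03  3.790e-01  1.465e+00  2.000e-03  1.292e+00 -1.550e+00] F [12.   3.9 -5.2] w 0.0395 g 30.9
```

View pics/turn.png

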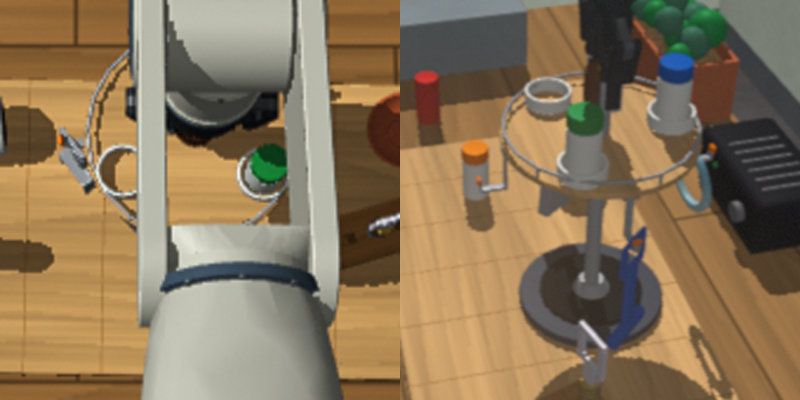

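The picture shows the free hook now toward the front (side tip at (480,182)). The seat is at (119,172) in the top crop, and all tools and vials are still in place. I'll release, retreat, measure the hooks and check IK.

```bash
python3 - <<'E'
from h import *
hand.move_gripper(.065);bot.servo_line([.670,0,.43],velocity=.2);st("up")
for dn in(0,15,20,25,30,35,40):
    r=[]
    for P,h in(([.598,-.2095,.102],17.4),([.48,-.24,.102],17.4),([.598,-.2095,.17],17.4),([.555,.002,.126],-1),([.555,.002,.15],-1),([.485,.003,.15],-1)):
        j=kinematics.solve_ik(P,q(np.radians(h),np.radians(dn)));r.append(None if j is None else np.round(j,2).tolist())
    print(dn,r)
bot.reach([.45,-.25,.35],qd(np.radians(90)));st("side")
c=vision.read_camera("top");s=vision.read_camera("side")
a=cv2.resize(c["frame"][160:290,290:420,::-1],(400,400),interpolation=cv2.INTER_CUBIC)
b=cv2.resize(s["frame"][180:300,270:390,::-1],(400,400),interpolation=cv2.INTER_CUBIC)
cv2.imwrite("pics/rel.png",np.hstack([a,b]))
E
```

```text
up 10.17 [0.6695 0.     0.4287] j [-3.000e-03  3.200e-01  1.292e+00  1.000e-03  1.531e+00 -1.556e+00] F [ 0.2 -0.9 -0.6] w 0.0651 g 0.0
0 [[-0.82, 1.01, 2.14, 2.02, 1.57, 1.57], [-1.11, 1.03, 2.22, 1.73, 1.59, 1.47], [-0.82, 0.85, 2.19, 2.01, 1.53, 1.66], [0.03, 1.14, 2.5, 3.19, 2.06, 1.59], [0.03, 1.06, 2.53, 3.19, 2.02, 1.59], [0.05, 1.25, 2.64, 3.23, 2.32, 1.63]]
15 [[-0.8, 0.81, 2.19, 2.0, 1.25, 1.7], [-1.08, 0.82, 2.28, 1.74, 1.3, 1.62], [-0.8, 0.65, 2.21, 1.95, 1.19, 1.84], [0.02, 0.84, 2.56, 3.18, 1.57, 1.58], [0.02, 0.75, 2.57, 3.18, 1.49, 1.58], None]
20 [[-0.78, 0.75, 2.19, 1.98, 1.13, 1.77], [-1.06, 0.75, 2.29, 1.74, 1.2, 1.68], [-0.78, 0.59, 2.2, 1.91, 1.08, 1.92], [0.02, 0.73, 2.56, 3.18, 1.37, 1.58], [0.02, 0.64, 2.57, 3.18, 1.28, 1.57], None]
25 [[-0.76, 0.69, 2.19, 1.95, 1.02, 1.84], [-1.03, 0.68, 2.29, 1.72, 1.1, 1.76], [-0.76, 0.53, 2.19, 1.86, 0.97, 2.01], [0.02, 0.62, 2.55, 3.18, 1.16, 1.57], [0.02, 0.53, 2.55, 3.18, 1.07, 1.57], None]
30 [[-0.73, 0.63, 2.18, 1.9, 0.91, 1.93], [-1.0, 0.61, 2.29, 1.7, 1.0, 1.85], [-0.73, 0.48, 2.18, 1.78, 0.87, 2.12], [0.02, 0.52, 2.52, 3.18, 0.95, 1.57], [0.02, 0.43, 2.52, 3.18, 0.86, 1.56], None]
35 [[-0.7, 0.58, 2.16, 1.83, 0.8, 2.04], [-0.96, 0.55, 2.28, 1.65, 0.9, 1.95], [-0.7, 0.44, 2.15, 1.68, 0.77, 2.26], [0.02, 0.44, 2.49, 3.18, 0.75, 1.56], [0.02, 0.36, 2.49, 3.19, 0.66, 1.55], [0.03, 0.32, 2.62, 3.2, 0.76, 1.56]]
40 [[-0.67, 0.54, 2.14, 1.73, 0.7, 2.18], [-0.92, 0.5, 2.27, 1.58, 0.8, 2.07], [-0.67, 0.4, 2.13, 1.54, 0.69, 2.42], [0.02, 0.37, 2.45, 3.19, 0.56, 1.55], [0.02, 0.3, 2.44, 3.2, 0.47, 1.54], [0.02, 0.24, 2.58, 3.2, 0.55, 1.54]]
side 11.46 [ 0.4509 -0.2497  0.3503] j [-0.509  0.093  1.738  0.     1.31  -2.08 ] F [1.2 0.8 0.5] w 0.0651 g 0.0
```

View pics/rel.png

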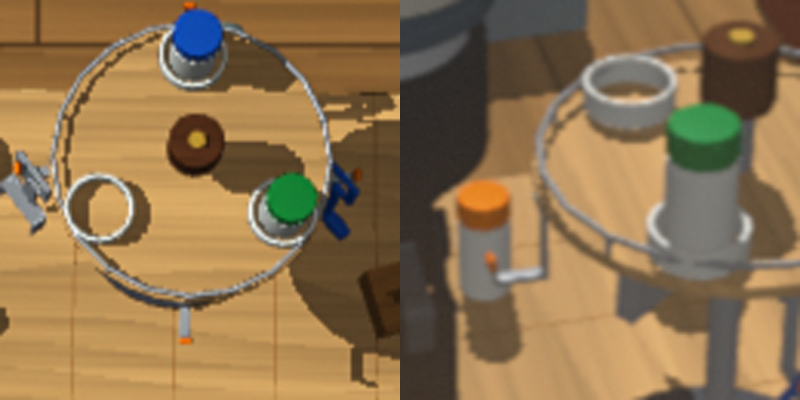

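Hook tip: top px (350,270.5), side px (297,257.4). The seat ring is at top px (322.2,227.6), and everything still hangs or stands. Now computing the hook angle and picking the tweezers.

```bash
cat >> h.py <<'E'
FL=R.from_rotvec([0,0,np.pi])
def qf(h,d): return (R.from_quat(q(np.radians(h),np.radians(d)))*FL).as_quat()
def zdir(h,d): h,d=np.radians(h),np.radians(d);return np.array([np.cos(d)*np.cos(h),np.cos(d)*np.sin(h),-np.sin(d)])
E
python3 - <<'E'
from h import *
ct,cs=vision.read_camera("top"),vision.read_camera("side")
k=tri(ct,np.array([350.,270.5]),cs,np.array([297,257.4]));print("tip",k.x.round(4),k.fun.round(1))
w=onz(ct,(350.,270.5),.212);d=w[:2]-[.6702,.0004];print("tip z.212",w,np.hypot(*d),np.degrees(np.arctan2(d[1],d[0])))
w=onz(ct,(322.2,227.6),.266);d=w[:2]-[.6702,.0004];print("seat",w,np.hypot(*d),np.degrees(np.arctan2(d[1],d[0])))
D=30;h=17.4;g=np.array([.598,-.2095,.099])+.002*zdir(h,D)
for n,P,hh in(("pre",g-.1*zdir(h,D),h),("lift",g+[0,0,.07],h),("stage",[.52,-.12,.145],-1),("start",[.52,.002,.145],-1),("in",[.556,.002,.145],-1),("ret",[.515,.002,.15],-1),("ret2",[.525,.002,.175],-1)):
    j=kinematics.solve_ik(P,qf(hh,D));print(n,None if j is None else np.round(j,2))
bot.reach(g-.1*zdir(h,D),qf(h,D));st("pre")
hand.move_gripper(.06)
bot.servo_line(g,velocity=.1);st("at")
hand.move_gripper(.01,60);st("grip")
bot.servo_line(g+[0,0,.07],velocity=.08);st("lift")
c=vision.read_camera("top");s=vision.read_camera("side")
a=cv2.resize(c["frame"][200:300,350:470,::-1],(480,400),interpolation=cv2.INTER_CUBIC)
b=cv2.resize(s["frame"][270:400,310:410,::-1],(308,400),interpolation=cv2.INTER_CUBIC)
cv2.imwrite("pics/pick.png",np.hstack([a,b]))
E
```

```text
tip [0.5398 0.0036 0.2085] [ 0.  -0.1 -0.1  0. ]
tip z.212 [0.53936556 0.00385625 0.212     ] 0.13088008314689176 178.4867707343254
seat [0.63138439 0.06898966 0.266     ] 0.07881112597540477 119.5059757689548
pre [-0.91  0.5   2.26  1.68  0.96 -1.13]
lift [-0.73  0.49  2.18  1.79  0.87 -1.02]
stage [-0.46  0.45  2.54  2.66  0.91 -1.49]
start [ 0.02  0.45  2.59  3.18  0.95 -1.58]
in [ 0.02  0.45  2.52  3.18  0.88 -1.58]
ret [ 0.02  0.43  2.6   3.19  0.94 -1.58]
ret2 [ 0.02  0.33  2.57  3.19  0.81 -1.58]
pre 13.15 [ 0.5175 -0.2349  0.1485] j [-0.914  0.504  2.255  1.682  0.958 -1.13 ] F [-0.6 -0.  -0.5] w 0.065 g 0.0
at 14.53 [ 0.5994 -0.2091  0.0982] j [-0.73   0.644  2.176  1.91   0.909 -1.219] F [0.1 0.6 0.6] w 0.0602 g 0.0
grip 14.97 [ 0.5997 -0.2092  0.0983] j [-0.73   0.644  2.176  1.911  0.909 -1.219] F [-1.3 -0.3  1.8] w 0.0185 g 58.4
lift 16.0 [ 0.5995 -0.2088  0.1676] j [-0.729  0.487  2.176  1.786  0.865 -1.023] F [-0.2 -0.4 -0.6] w 0.0183 g 58.5
```

View pics/pick.png

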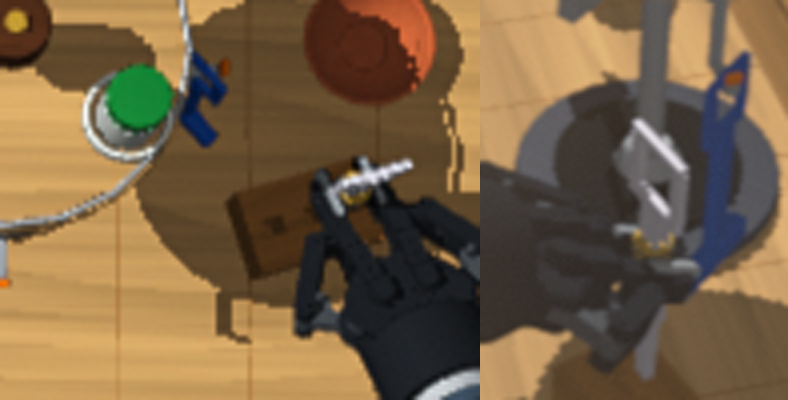

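Tweezers lifted upright, eye bar at pick px (370,185), gripped on the collar. Staging in front of the hook and checking the alignment before insertion.

```bash
python3 - <<'E'
from h import *
D=30;h=-1.5
bot.servo_line([.53,-.16,.17],qf(8,D),velocity=.12)
bot.servo_line([.521,-.06,.15],qf(h,D),velocity=.12)
bot.servo_line([.521,.0034+.0009,.143],qf(h,D),velocity=.1);bot.dwell(.3);st("start")
c=vision.read_camera("top");s=vision.read_camera("side")
np.save("start.npy",c["frame"])
a=cv2.resize(c["frame"][245:305,320:380,::-1],(480,480),interpolation=cv2.INTER_CUBIC)
b=cv2.resize(s["frame"][230:310,270:322,::-1],(312,480),interpolation=cv2.INTER_CUBIC)
for P in([.5192,.0044,.2237],[.5552,.0034,.197],[.5394,.0039,.212]):
    u=(proj(c,P)[0]-[320,245])*8;v=(proj(s,P)[0]-[270,230])*6;print(u,v+[480,0])
cv2.imwrite("pics/ins.png",np.hstack([a,b]))
E
```

```text
start 19.06 [0.521  0.0038 0.143 ] j [ 0.041  0.458  2.59   3.214  0.954 -1.579] F [-0.1 -0.4  0.3] w 0.0185 g 58.5
[240.82044229 270.21182403] [569.95646417 131.66491874]
[238.36454231 155.00564614] [693.73772312 188.30779285]
[239.84883765 203.88171522] [639.7616125  154.64259323]
```

View pics/ins.png

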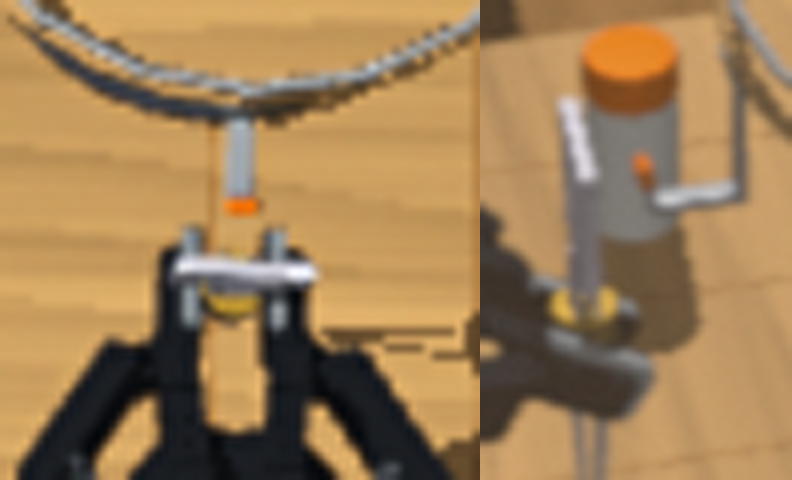

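The eye bar, centred at (244,270) in the top crop, lines up with the hook tip at (242,206), and the heights match the prediction. Inserting.

```bash
python3 - <<'E'
from h import *
bot.servo_line([.557,.0034,.143],velocity=.04);bot.dwell(.2);o=st("in")
f0=np.array(o["wrist_force"])
if np.abs(f0[:2]).max()<5:
    bot.servo_line([.557,.0034,.1245],velocity=.04);bot.dwell(.2);o=st("low")
    z=.1245; f0=np.array(o["wrist_force"])
    while z>.1195:
        z-=.0007;bot.servo_line([.557,.0034,z],velocity=.02);bot.dwell(.1);o=get_obs();print(round(z,4),np.round(o["wrist_force"],1))
        if o["wrist_force"][2]-f0[2]>2.0:break
E
```

```text
in 20.41 [0.5568 0.0034 0.1429] j [ 0.034  0.46   2.518  3.209  0.883 -1.583] F [-0.3  0.  -0.5] w 0.0183 g 58.5
low 21.22 [0.5571 0.0034 0.1248] j [ 0.034  0.527  2.518  3.205  0.951 -1.578] F [-0.6 -0.6  0.1] w 0.018 g 58.5
0.1238 [-0.7 -0.5 -0.7]
0.1231 [ 0.1  0.1 -0.2]
0.1224 [ 0.3  0.4 -1.2]
0.1217 [-0.2  0.3  4.1]
```

```bash
python3 - <<'E'
from h import *
hand.move_gripper(.03,30);hand.move_gripper(.06);st("open")
p=np.array([.557,.0034,.1217]);zd=zdir(-1.5,30)
bot.servo_line(p-.04*zd,velocity=.06);o=st("back")
for P,D in(([.47,.003,.25],50),([.45,.003,.28],60),([.49,.003,.22],45),([.48,.003,.24],45)):
    try: bot.servo_line(P,qf(-1.5,D),velocity=.15);st(f"out {P} {D}");break
    except bot.IKError as e: print(P,D,e)
c=vision.read_camera("top");s=vision.read_camera("side")
E
```

```text
open 23.29 [0.557  0.0034 0.1216] j [ 0.034  0.537  2.518  3.205  0.961 -1.577] F [ 0.  -0.9 -0.3] w 0.0599 g 0.0
back 24.11 [0.5227 0.0043 0.1419] j [ 0.042  0.463  2.587  3.214  0.957 -1.578] F [-0.2 -0.1 -0.1] w 0.0601 g 0.0
[0.47, 0.003, 0.25] 50 the arm cannot follow that straight line within its joint ranges
[0.45, 0.003, 0.28] 60 the arm cannot follow that straight line within its joint ranges
out [0.49, 0.003, 0.22] 45 25.73 [0.4898 0.003  0.2197] j [ 0.029 -0.035  2.462  3.655  0.08  -2.044] F [-0.7  0.5 -0.3] w 0.06 g 0.0
```

Released and clear. Now the vial.

```bash
python3 - <<'E'
from h import *
j=np.array(get_obs()["joint_pos"]);j[5]+=j[3];j[3]=0
bot.goto_joints(j);st("unwind")
V=[.5812,.2283]
bot.reach([*V,.22],qd(np.radians(90)));st("above")
bot.servo_line([*V,.062],velocity=.12);st("at")
hand.move_gripper(.025,30);o=st("grip")
assert .033<o["gripper_width"]<.04
p=o["position"]
bot.servo_line([p[0],p[1],.36],velocity=.2)
bot.servo_line([.6318,.0683,.36],qd(np.radians(30)),velocity=.15)
bot.servo_line([.6318,.0683,.325],velocity=.1);bot.dwell(.3);o=st("over")
c=vision.read_camera("top");s=vision.read_camera("side")
a=cv2.resize(c["frame"][170:290,290:410,::-1],(400,400),interpolation=cv2.INTER_CUBIC)
b=cv2.resize(s["frame"][170:320,270:420,::-1],(400,400),interpolation=cv2.INTER_CUBIC)
cv2.imwrite("pics/over.png",np.hstack([a,b]))
E
```

```text
unwind 28.89 [0.4529 0.0146 0.1879] j [ 0.029 -0.035  2.462  0.     0.08   1.611] F [-0.4  0.1  0.1] w 0.06 g 0.0
above 31.27 [0.581  0.2281 0.2199] j [ 0.372  0.379  1.662 -0.     1.101 -1.198] F [ 0.5 -0.4  0.8] w 0.0603 g 0.0
at 32.74 [0.5817 0.2285 0.0628] j [ 0.372  0.571  1.761  0.     0.808 -1.199] F [-0.3 -0.2 -0.4] w 0.0601 g 0.0
grip 33.08 [0.5816 0.2286 0.0627] j [ 0.372  0.571  1.761  0.     0.808 -1.199] F [-0.5  0.9  4.7] w 0.0353 g 30.2
over 36.78 [0.632  0.0683 0.3256] j [ 0.105  0.309  1.522 -0.     1.309 -0.418] F [-0.  -0.4 -1.2] w 0.0351 g 29.9
```

View pics/over.png

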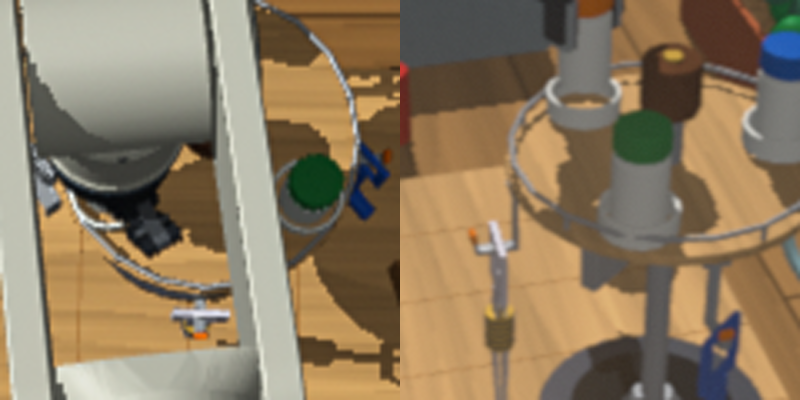

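The tweezers hang on the hook (crop (202,318)/(497,240)), and the vial is over the ring at (584,98). Lowering with force checks.

```bash
python3 - <<'E'
from h import *
x,y=.6318,.0683
f0=get_obs()["wrist_force"][2];z=.325;hit=False
for z in [.318,.313,.309,.306,.304,.303,.302,.301,.3003,.2996,.2989,.2982]:
    bot.servo_line([x,y,z],velocity=.03);bot.dwell(.1);o=get_obs();F=o["wrist_force"];print(z,o["position"][2].round(4),np.round(F,1))
    if F[2]-f0>3.5 or abs(F[:2]).max()>5: hit=True;break
print(hit)
if hit and o["position"][2]<.304:
    hand.move_gripper(.05);bot.servo_line([x,y,.40],velocity=.12);st("up")
    bot.reach([.45,-.25,.40],qd(np.radians(30)));st("away");bot.dwell(.5)
    c=vision.read_camera("top");s=vision.read_camera("side")
    a=cv2.resize(c["frame"][170:290,290:410,::-1],(400,400),interpolation=cv2.INTER_CUBIC)
    b=cv2.resize(s["frame"][170:320,270:420,::-1],(400,400),interpolation=cv2.INTER_CUBIC)
    cv2.imwrite("pics/end.png",np.hstack([a,b]))
E
```

```text
0.318 0.318 [-1.2 -0.3 -1.1]
0.313 0.313 [-1.1 -0.7 -0.8]
0.309 0.309 [ 0.1  0.6 -1.3]
0.306 0.306 [ 0.5  0.2 -0.8]
0.304 0.304 [-0.2  0.3 -0.2]
0.303 0.303 [-0.3 -0.1 -0.7]
0.302 0.302 [ 0.3 -0.2 -0.4]
0.301 0.301 [ 0.1  0.1 -0.7]
0.3003 0.3007 [-0.1 -0.5  4. ]
True
up 41.55 [0.6315 0.0683 0.3991] j [ 0.105  0.27   1.419 -0.     1.453 -0.418] F [0.2 0.8 0.2] w 0.0501 g 0.0
away 42.92 [ 0.4506 -0.2495  0.4   ] j [-0.509  0.063  1.665  0.     1.413 -1.033] F [ 0.8 -0.4  0.9] w 0.0501 g 0.0
```

The picture budget is used up, so I'm checking numerically from the saved views, by the orange-cap and hook-tip centroids.

```bash
python3 - <<'E'
from h import *
for n in("top","side"):
    c=vision.read_camera(n);hsv=cv2.cvtColor(c["frame"],cv2.COLOR_RGB2HSV);m=cv2.inRange(hsv,(7,200,130),(17,255,255))
    k,_,s,ce=cv2.connectedComponentsWithStats(m)
    for i in range(1,k):
        if s[i,4]>=4 and 280<ce[i][0]<440 and 150<ce[i][1]<330: print(n,s[i],ce[i].round(1), onz(c,ce[i],.325 if n=="top" else .317).round(4) if s[i,4]>50 else "")
    print("pred seat cap",proj(c,[.6318,.0683,.317]).round(1),"tip",proj(c,[.5394,.0039,.212]).round(1))
E
```

```text
top [350 161   4   2   7] [351.3 161.4] 
top [295 213   2   3   4] [295.2 213.8] 
top [315 215  16  16 198] [322.6 222.6] [0.6324 0.0687 0.325 ]
top [348 270   4   2   8] [349.5 270.5] 
pred seat cap [[322.7 223.5]] tip [[350.  270.5]]
side [330 172  19  12 163] [339.2 176.6] [0.6348 0.0758 0.317 ]
side [436 236   4   4  11] [437.2 237.5] 
pred seat cap [[338.8 178.9]] tip [[296.6 255.8]]
```

```bash
python3 -c "
from workcell import *
print(hand_in())"
```

```text
the job is handed in; nothing more can be done
None
```

I turned the free hook to the front (about 0.5° off square by camera), hung the tweezers on it, stood the orange vial in the empty seat and handed the job in at about 43 s; `hand_in` gave no verdict.

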